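# Index the tray turntable to its next notch

### The arm

A 6-joint arm with a two-finger parallel gripper is mounted at the origin on the work surface. World frame = base frame: x ahead of the robot, y to its left, z up, the work surface at z = 0. Lengths are in m, angles in degrees, forces in N, time in s.
With the tool pointing down it reaches from about 0.3 to 0.875 m from the base axis. Payload 6.4 kg.
Tool frame: the origin (TCP) lies midway between the tips of the shut fingers; the grasp point (between the pads) lies 19 mm behind it; z points along the fingers, y is the line along which they close (so a half turn about z gives the same grasp; the last joint's range is limited). The gripper opens to 88 mm and grips with 3 to 60 N. Pads are 18 mm wide; open, the fingers measure 123 mm over their backs; the gripper's body (75 mm by 187 mm) begins 45 mm behind the grasp point.
Start: joints at [-75.075, 10.359, 92.074, -0, 77.567, -11.82], TCP at [0.259, -0.513, 0.239] pointing down, gripper open.
Joint ranges: [-171.53, 171.53], [-51.25, 118.39], [17.06, 147.69], [-65.23, 245.23], [0, 150.52], [-178.68, 178.68]. Speed limits (degrees/s): [147.25, 147.25, 172.46, 180, 180, 180].

### API

Orientations are given as [roll, pitch, yaw] about the fixed x, y, z axes, in that order (R = Rz(yaw) Ry(pitch) Rx(roll)).
In Python, from plant import read_state, snapshot, sign_off gives the robot as it stands. The module is installed in compiled form; this text tells all that it offers.
- The arm moves only by the tool servo_tool, never from a script. Its argument "rows" is text: rows parted by semicolons, each of 6 numbers parted by spaces: the shift along the tool's x, y, z in mm, then the turn, a rotation vector about the tool's x, y, z in degrees. In form: x y z wx wy wz; .... A call has 1 to 12 rows; each row shifts and turns the commanded pose from where the row before left it, along the tool's axes as they then stand; what a row does not reach is not made up. A row lasts 1/10 s, in which the tool goes at most 50 mm and 8.59 degrees, less where a joint would pass 70% of its speed; a pose out of reach is approached as far as the arm can. A call with a gripper value outside its range is refused whole. "grip" is the finger opening in mm, from 0 to 88.1, set as the call begins (left out, the last holds). The fingers move at their own pace and stop on an object; "newtons" is the grip in N (left out, the last holds). Time passes only in rows, so rows that do not move let the fingers close. It gives the time, the measured TCP pose, the force, the opening and the grip force at its end, in the units of the state.
- read_state(): the state, without advancing time (a new reading comes with each control period).
- snapshot(name): name is "side" or "top"; returns a dict with "image" (420x560x3 uint8, red, green, blue), "depth" (420x560 float32, m along the optical axis (not along the pixel's ray), 0 where there is no reading), "vfov" (degrees; the focal length in pixels is half the picture's height over the tangent of half this angle, whatever the lens; pixels are square), "cx", "cy" (the principal point, pixels), "origin" and "orientation" of the camera in the world. Camera axes: x right, y down, z forward; pixel columns grow to the right and rows downward; lengths in m; the calibration is good to about 2 mm. A picture is of the moment at which its call begins.
- sign_off(): hands the job in; it is judged then, once.
The state is a dict: "t": time; "joints": joint angles; "joint_velocities": joint speeds; "joint_torque": joint torques, N m; "position": TCP position; "ee_rot": TCP orientation; "force": force on the tool from outside, world axes, zero at the start; "wrist_torque": the same for the moment, N m; "grip_width": finger opening in m; "grasp_force": force on a finger pad.
Only numpy, scipy, OpenCV 4.12 (cv2) and the standard library are available. Lean on these libraries where they do the work, as an engineer would, in place of code of your own. Each camera call takes 0.05 s, during which the arm holds its last target. There are 200 camera calls.

### The job

The wooden tray lies on an indexing turntable: pull the spring plunger up by its ring, turn the table anticlockwise (seen from above) on to the next notch, and release the ring so that the pin drops fully home there. Where that notch sits is only roughly known, so let the pin ride along the steel index track and feel for the drop; do not force the pin hard against the side of a notch. Keep the tray on the turntable and leave the things standing around it alone.

Things in the scene. Friction and masses are not known exactly. Their poses are not given: they have to be found in the camera images.
- axis (a point): Centre of the turntable's top face, 48 mm above the bench, on the vertical turning axis. The turntable is a round plywood disc, 252 mm diameter, on a round grey base, 356 mm diameter, 16 mm high, bolted to the bench. This frame stays with the base: -y points to the first notch, z up.
- turntable (a joint): Turn of the disc in rad, anticlockwise positive from above; 0 at the start, pin in the first notch. Range -0.2 to 1.35. The next notch is in an adjustable dark steel block clamped on the index track, somewhere between 0.57 and 0.97. Turning takes about 0.7 N at the ring, and 1 to 2 N more with the pin riding on the track.
- ring (a point): Centre of the upright steel pull ring: 40 mm outside, 22 mm hole, 9 mm round bar. 150 mm from the turning axis and 100 mm above the bench with the pin home; fixed to its pin and carried round by the disc. x: through the hole (the 9 mm way), along the anticlockwise travel; y to the turning axis; z up. Under it a 28 mm collar ends 72 mm above the bench; the tray stays 40 mm away.
- plunger (a joint): How far ring and pin are pulled up, m: 0 home, 0.015 at the upper stop. Spring and weight pull it down with 6.5 N at home, 10 N at the stop. The 10 mm pin has a round tip; it is clear of the track from 0.0095, rides on it at 0.008 to 0.0095 and drops to 0 in a notch. Notches are 13 mm wide, 9 mm deep. The index track is the steel ring of the base under the pin.
- tray_center (a point): Centre (half-way up) of the loose wooden tray lying on the disc, 150 x 100 x 22 mm, 0.2 to 0.45 kg. Its x axis is its long side.
- toy_plane: Bystander: small wooden toy aeroplane on a stand, 100 mm square foot, 165 mm high, 150 mm wing span. Origin under the centre of its foot.
- glue: Bystander: white bottle, 52 mm diameter, 140 mm high. Origin at the centre of its underside.
- paint_pot: Bystander: white open pot, 72 mm diameter, 70 mm high. Origin at the centre of its underside.
Not all that is in view belongs to the job. There is more than one size of the part that bears tray_center; the job needs the largest.

How it is judged (in metres and radians):
On the way, in this order (a step that is already met when the one before it is completed fails the run):
1. the ring is pulled up clear of the track while the table is still at the first notch (value of joint plunger above 0.0088 m and value of joint turntable below 0.08 rad), for 0.1 s.
2. the table is turned on with the pin out (value of joint plunger above 0.007 m and value of joint turntable above 0.25 rad), for 0.1 s.
3. the pin drops into the next notch (value of joint plunger below 0.002 m and value of joint turntable between 0.53 and 1.01 rad), for 0.2 s.
At the end, for the whole second after the job is handed in: the plunger is home (pulled up less than 1.5 mm) with the table at rest at the next notch (turned 0.53 to 1.01 rad from the start), the ring released, and the tray lies flat on the turntable, its centre within 40 mm of the turning axis (value of joint plunger below 0.0015 m and value of joint turntable between 0.53 and 1.01 rad and velocity of joint turntable between -0.03 and 0.03 rad/s and horizontal distance between tray_center and axis below 0.04 m and height (world z) of tray_center above 0.05 m and angle between tray_center's own z axis and vertical below 0.1 rad); the robot touches nothing.
It fails at once if the pin is forced against the index track or a notch side with more than 30 N (contact force between plunger_c0 and anything else above 30 N).
It fails at once if a bystander is moved more than 20 mm (distance of any of toy_plane, glue, paint_pot from where it was at the start of the episode above 0.02 m).
It also fails if it takes over 48 s, if anything falls off the work surface, if the arm or the gripper's body presses on something with over 40 N, if the wrist force passes 120 N, or if a joint passes its speed limit or range.

## Working session

There is one attempt and no reset: what is moved stays moved. The work goes in short steps, Python scripts to look and compute and a tool call to move; the robot and the scene stay as the last step left them, time stands still between calls to the robot, and variables do not carry over. Pictures are saved under pics/ and viewed, at most 10 in all, crops included, and the job is handed in when it is done.

Besides the shell and the picture viewer there is one more tool, called after "Call:" by a JSON object that holds its "api" and its "payload". servo_tool: Moves the arm, as the interface text tells. Its arguments: {"type":"object","properties":{"rows":{"type":"string"},"grip":{"type":"number"},"newtons":{"type":"number"}},"required":["rows"]}

```bash
mkdir -p pics; cat > h.py <<'E'
import numpy as np, cv2
from plant import read_state, snapshot, sign_off
from scipy.spatial.transform import Rotation as R
def cam(name):
    s=snapshot(name); o=np.array(s["orientation"],float)
    s["R"]=o if o.shape==(3,3) else R.from_euler("xyz",o,degrees=True).as_matrix()
    s["f"]=s["image"].shape[0]/2/np.tan(np.radians(s["vfov"])/2); return s
def ray(s,u,v): return s["R"]@np.array([(u-s["cx"])/s["f"],(v-s["cy"])/s["f"],1.0])
def onplane(s,u,v,z):
    d=ray(s,u,v); o=np.array(s["origin"]); return o+d*(z-o[2])/d[2]
def pts(s):
    v,u=np.mgrid[:420,:560]; d=s["depth"]
    P=np.stack([(u-s["cx"])/s["f"]*d,(v-s["cy"])/s["f"]*d,d],-1)
    return P@s["R"].T+np.array(s["origin"])
def proj(s,p):
    q=s["R"].T@(np.array(p)-np.array(s["origin"])); return s["cx"]+s["f"]*q[0]/q[2], s["cy"]+s["f"]*q[1]/q[2]
def save(s,n): cv2.imwrite("pics/"+n,s["image"][:,:,::-1])
E
python3 - <<'E'
from h import *
for n in("top","side"):
    s=cam(n); save(s,n+"0.png"); print(n,s["origin"],s["orientation"],s["vfov"],s["cx"],s["cy"],(s["depth"]>0).mean())
print(read_state())
E
```

```text
top [ 0.46745816 -0.03112043  1.27627064] [-173.69917651   -1.39307316  -91.47712142] 49.46211916802079 284.9483405730874 209.65734946535096 0.9958418367346938
side [0.49451686 0.69818778 0.8033085 ] [-1.32799319e+02  9.97620076e-02 -1.71420643e+02] 48.01156872567313 284.18925801943635 214.7635372589011 0.9960034013605442
{'t': 0.1, 'joints': array([-7.50752358e+01,  1.03961564e+01,  9.21256794e+01,  7.84292986e-04,
        7.75664200e+01, -1.18184828e+01]), 'joint_velocities': array([ 0.04176666, -0.07039474, -0.07229168, -0.08332573, -0.01299645,
        0.09410462]), 'joint_torque': array([ 5.84495756e-04, -4.34813833e+01, -3.42696941e+01,  7.03757722e-02,
        3.39950121e-02, -4.18751370e-05]), 'position': array([ 0.25865559, -0.51300878,  0.23791684]), 'ee_rot': array([-1.79913772e+02, -1.88252325e-02,  2.67430634e+01]), 'force': array([ 0.1505309 , -0.80248784,  0.16629326]), 'wrist_torque': array([ 0.01986774, -0.0120403 , -0.05115066]), 'grasp_force': 0.0, 'grip_width': 0.08830009218487385}
```

View pics/top0.png

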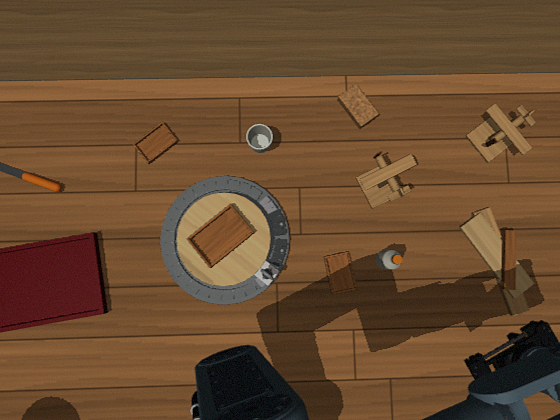

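View pics/side0.png

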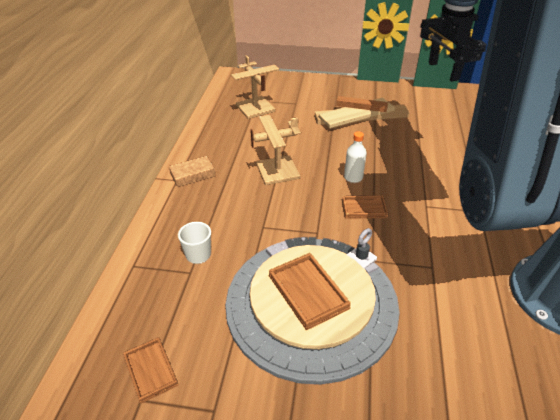

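The top view shows the turntable at about (226,240), the largest tray on it at (222,235), and the ring on its white bracket at (268,272). The dark block seems to be at about (280,228). The two smaller trays at (157,143) and (339,272) are decoys off the table. The side view shows the ring upright at (365,238). Next I'll measure and crop.

```bash
python3 - <<'E'
from h import *
s=cam("top"); P=pts(s); im=s["image"]; hsv=cv2.cvtColor(im,cv2.COLOR_RGB2HSV)
# disc centre: pale plywood near 40-55mm height
roi=np.zeros((420,560),bool); roi[170:310,155:300]=1
m=roi&(P[...,2]>.040)&(P[...,2]<.056)
c=max(cv2.findContours(m.astype('u1')*255,0,1)[0],key=cv2.contourArea)
(u,v),r=cv2.minEnclosingCircle(c); e=cv2.fitEllipse(cv2.convexHull(c)); print("disc px",u,v,r,e)
A=onplane(s,*e[0],.048); print("axis",A)
mb=roi&(P[...,2]>.009)&(P[...,2]<.024); cb=max(cv2.findContours(mb.astype('u1')*255,0,1)[0],key=cv2.contourArea)
e2=cv2.fitEllipse(cv2.convexHull(cb)); print("base axis",e2,onplane(s,*e2[0],.016))
mt=roi&(P[...,2]>.06)&(P[...,2]<.08)&(np.hypot(P[...,0]-A[0],P[...,1]-A[1])<.11)
ct=max(cv2.findContours(mt.astype('u1')*255,0,1)[0],key=cv2.contourArea); rt=cv2.minAreaRect(ct); print("tray",rt,onplane(s,*rt[0],.070))
for n in("top","side"):
    t=s if n=="top" else cam(n); Q=pts(t)
    d=np.hypot(Q[...,0]-A[0],Q[...,1]-A[1])
    k=(Q[...,2]>.085)&(Q[...,2]<.13)&(d<.19)&(d>.11); q=Q[k]; print(n,len(q),q.mean(0) if len(q) else 0, q.min(0),q.max(0))
    if len(q): 
        w=q.mean(0)-A; print("ang",np.degrees(np.arctan2(w[1],w[0])),np.hypot(w[0],w[1]))
    x,y=map(int,proj(t,A+[0,-.09,.02])); cr=t["image"][max(y-75,0):y+75,x-90:x+90]
    cv2.imwrite(f"pics/crop_{n}.png",cv2.resize(cr,None,fx=4,fy=4,interpolation=3)[:,:,::-1]); print(x-90,y-75)
    if n=="top": a=cr
    else: cv2.imwrite("pics/crop.png",np.hstack([cv2.resize(i[:,20:150],(400,460)) for i in (a,cr)])[:,:,::-1])
E
```

```text
disc px 229.8291473388672 244.05276489257812 55.34476089477539 ((228.41470336914062, 243.45834350585938), (93.09573364257812, 111.1388168334961), 129.3324737548828)
axis [0.51465957 0.08945212 0.048     ]
base axis ((223.99557495117188, 239.754638671875), (127.71165466308594, 129.60333251953125), 51.27825164794922) [0.52636564 0.10459737 0.016     ]
tray ((219.48782348632812, 235.10977172851562), (37.950225830078125, 57.15959930419922), 51.34019088745117) [0.53636916 0.11049465 0.07      ]
top 53 [ 0.43350254 -0.01119093  0.11392253] [ 0.41954332 -0.0256044   0.0902145 ] [0.44560483 0.00463507 0.12368129]
ang -128.8821800909005 0.12928838360741152
171 167
side 146 [ 0.43275651 -0.00873753  0.10396631] [ 0.41926755 -0.02441741  0.08564699] [0.44645702 0.00525396 0.12153086]
ang -129.8325409567099 0.12786444953413498
234 171
```

View pics/crop.png

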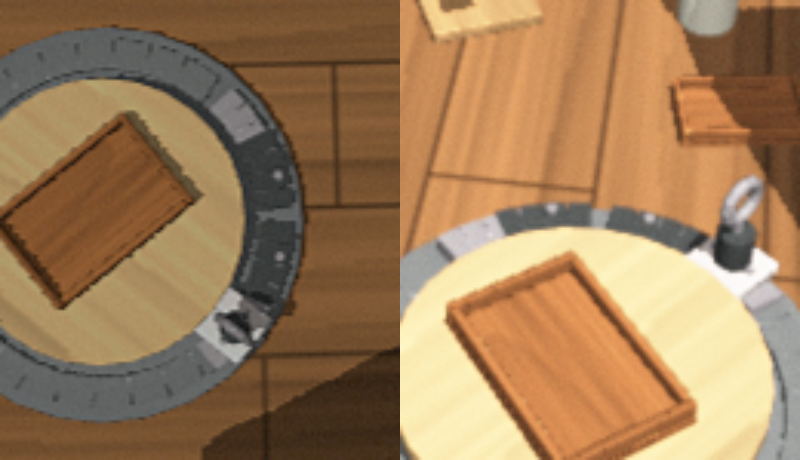

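Left crop: the tray on the disc spans about 150 x 100 mm, so it is the largest one. The dark block runs from the ring to the light plate at (240,115), and its notch is the light gap at about (280,214). Right crop: the ring stands upright at (742,205). Next I'll work out the notch angle, the ring's tangential position and the approach.

```bash
cat >> h.py <<'E'
A=np.array([.5264,.1046,.048])
def delta(target,yaw=None):
    st=read_state(); Rm=R.from_euler("xyz",st["ee_rot"],degrees=True)
    print("tool mm",np.round(Rm.inv().apply(np.array(target)-st["position"])*1000,1))
    if yaw is not None: print("rotvec",np.round((Rm.inv()*R.from_euler("xyz",[180,0,yaw],degrees=True)).as_rotvec(degrees=True),2))
E
python3 - <<'E'
from h import *
s=cam("top")
for z in(.016,.025,.03):
    p=onplane(s,282,236.8,z)-A; print("notch",p,np.degrees(np.arctan2(p[1],p[0])))
for n in("top","side"):
    t=s if n=="top" else cam(n); Q=pts(t)
    d=np.hypot(Q[...,0]-A[0],Q[...,1]-A[1])
    q=Q[(Q[...,2]>.084)&(Q[...,2]<.13)&(d<.19)&(d>.11)]
    th=np.radians(-129.2); rad=np.array([np.cos(th),np.sin(th)]); tan=np.array([-rad[1],rad[0]])
    w=q[:,:2]-A[:2]; print(n,"tan pct",np.round(np.percentile(w@tan,[2,10,25,50,75,90,98])*1000,1),"rad",np.round(np.percentile(w@rad,[2,50,98])*1000,1),"z",np.percentile(q[:,2],[98]))
    # white bracket / collar points 
delta([.4317,-.0117,.2389])
E
```

```text
notch [ 0.00417214 -0.15985389 -0.032     ] -88.50493770125077
notch [ 0.00372142 -0.15968154 -0.023     ] -88.66494910862777
notch [ 0.00347102 -0.15958579 -0.018     ] -88.75400285346586
top tan pct [-3.1 -2.2 -1.1  1.2  3.3  4.6  5.2] rad [130.2 147.7 166.3] z [0.12164314]
side tan pct [-3.9 -3.2 -2.6 -1.3  0.7  2.9  4. ] rad [130.7 147.5 163.9] z [0.11980792]
tool mm [ 3.802e+02 -3.701e+02 -2.000e-01]
```

Call:
{"api": "servo_tool", "payload": {"rows": "34.6 -33.6 0 0 0 0;34.6 -33.6 0 0 0 0;34.6 -33.6 0 0 0 0;34.6 -33.6 0 0 0 0;34.6 -33.6 0 0 0 0;34.6 -33.6 0 0 0 0;34.6 -33.6 0 0 0 0;34.6 -33.6 0 0 0 0;34.6 -33.6 0 0 0 0;34.6 -33.6 0 0 0 0;34.6 -33.6 0 0 0 0", "grip": 50}}

```text
t: 1.4
position: [0.4327, -0.0102, 0.2391]
ee_rot: [179.9, -0.0, 26.7]
force: [-0.1, -1.1, -0.6]
grip_width: 0.0502
grasp_force: 0.0
```

Call:
{"api": "servo_tool", "payload": {"rows": "0 0 0 0 0 -8;0 0 0 0 0 -8;0 0 0 0 0 -8.3;0 0 30 0 0 0;0 0 30 0 0 0;0 0 0 0 0 0;0 0 0 0 0 0"}}

```text
t: 2.1
position: [0.4322, -0.0121, 0.179]
ee_rot: [-179.9, 0.0, 51.0]
force: [0.6, 1.3, 0.5]
grip_width: 0.0501
grasp_force: 0.0
```

```bash
python3 - <<'E'
from h import *
delta([.4326,-.0112,.093],51.0); st=read_state(); print(st["position"],st["ee_rot"],st["grip_width"],st["force"])
t=cam("side"); 
x,y=map(int,proj(t,[.4326,-.0112,.12])); cr=t["image"][y-60:y+60,x-80:x+80]
cv2.imwrite("pics/c2.png",cv2.resize(cr,None,fx=4,fy=4,interpolation=2)[:,:,::-1])
E
```

```text
tool mm [ 1.  -0.1 86. ]
rotvec [-0.06  0.02  0.04]
[ 0.43215856 -0.01209081  0.17898902] [-1.79941420e+02  2.15415855e-02  5.10430364e+01] 0.05007639162181371 [0.60188562 1.27917304 0.45021517]
```

View pics/c2.png

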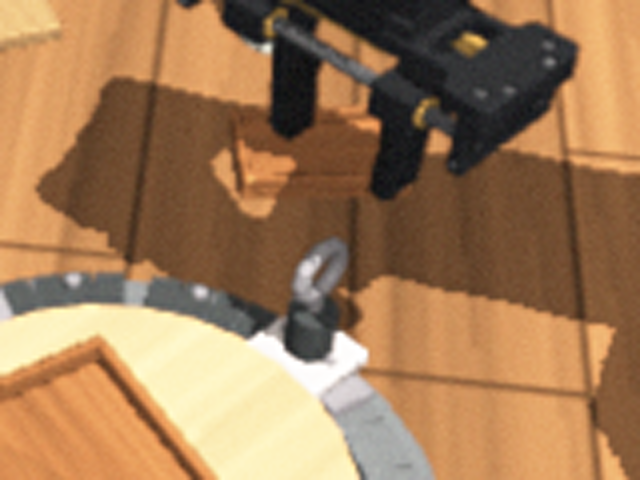

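The crop shows the fingertips at (290,130) and (395,192), straddling the ring at (322,265) across its thin side. I'll descend, then close gently.

Call:
{"api": "servo_tool", "payload": {"rows": "1 0 20 0 0 0;0 0 20 0 0 0;0 0 20 0 0 0;0 0 15 0 0 0;0 0 11 0 0 0;0 0 0 0 0 0;0 0 0 0 0 0", "grip": 20}}

```text
t: 2.85
position: [0.4338, -0.0116, 0.0937]
ee_rot: [179.9, -0.0, 51.0]
force: [-0.4, 0.4, 0.1]
grip_width: 0.0201
grasp_force: 0.0
```

Call:
{"api": "servo_tool", "payload": {"rows": "0 0 0 0 0 0;0 0 0 0 0 0;0 0 0 0 0 0;0 0 0 0 0 0", "grip": 4, "newtons": 5}}

```text
t: 3.25
position: [0.4337, -0.0116, 0.0935]
ee_rot: [179.9, -0.0, 51.0]
force: [-0.5, 0.4, 4.7]
grip_width: 0.0081
grasp_force: 4.6
```

Call:
{"api": "servo_tool", "payload": {"rows": "0 0 0 0 0 0;0 0 0 0 0 0;0 0 0 0 0 0", "newtons": 40}}

```text
t: 3.55
position: [0.4338, -0.0116, 0.0935]
ee_rot: [179.9, -0.0, 51.0]
force: [-0.4, 0.5, 5.9]
grip_width: 0.0068
grasp_force: 38.9
```

```bash
python3 - <<'E'
from h import *
st=read_state(); print(st["position"],st["ee_rot"],st["grip_width"],st["force"],st["wrist_torque"],st["grasp_force"])
for n in("side","top"):
    t=cam(n); x,y=map(int,proj(t,[.4326,-.0112,.12])); cr=t["image"][y-40:y+40,x-50:x+50]
    cv2.imwrite(f"pics/c3{n}.png",cv2.resize(cr,None,fx=6,fy=6,interpolation=2)[:,:,::-1])
E
```

```text
[ 0.43380452 -0.01164868  0.09353926] [ 1.79902332e+02 -3.77314748e-02  5.10403003e+01] 0.006766156360068476 [-0.4167567   0.52530152  5.93558608] [-0.03010356  0.05374263 -0.08820388] 38.91729175209548
```

View pics/c3side.png

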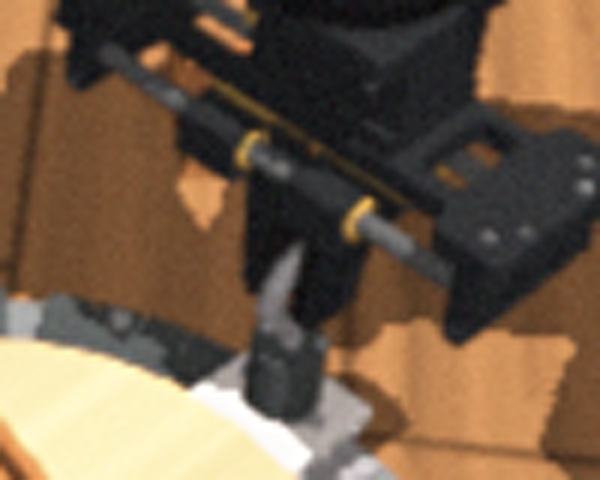

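The crop shows the ring held between the fingers at (285,285), with the part nearest the axis visible. I'll lift.

Call:
{"api": "servo_tool", "payload": {"rows": "0 0 -3 0 0 0;0 0 -3 0 0 0;0 0 -3 0 0 0;0 0 -3 0 0 0;0 0 0 0 0 0;0 0 0 0 0 0;0 0 0 0 0 0"}}

```text
t: 4.35
position: [0.4327, -0.011, 0.1043]
ee_rot: [-180.0, -0.0, 51.0]
force: [5.1, 2.9, -8.1]
grip_width: 0.007
grasp_force: 40.2
```

```bash
python3 - <<'E'
from h import *
st=read_state(); print(st["position"],st["ee_rot"],st["grip_width"],st["force"],st["wrist_torque"],st["grasp_force"])
Q=pts(cam("side")); d=np.hypot(Q[...,0]-A[0],Q[...,1]-A[1]); 
t=cam("side"); x,y=map(int,proj(t,[.4326,-.0112,.12])); cr=t["image"][y-40:y+40,x-50:x+50]
cv2.imwrite("pics/c4.png",cv2.resize(cr,None,fx=6,fy=6,interpolation=2)[:,:,::-1])
E
```

```text
[ 0.43267128 -0.01097297  0.10430392] [-1.79950767e+02 -1.54105652e-02  5.10414097e+01] 0.007032722034684607 [ 5.13424577  2.88598959 -8.12239868] [ 0.41036412 -0.67263239 -0.23652024] 40.15191017810139
```

View pics/c4.png

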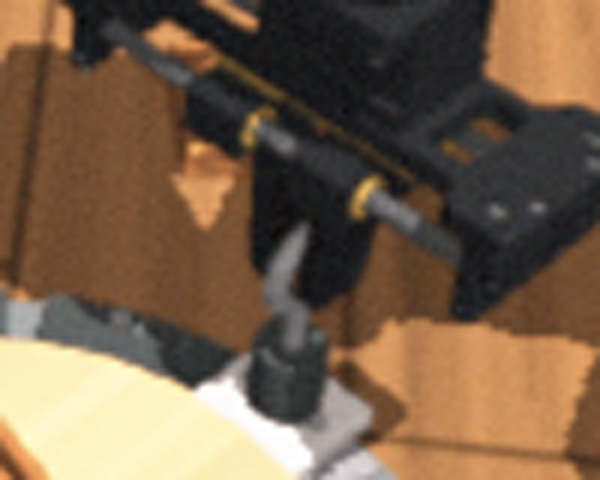

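The ring is up about 10.8 mm and held firmly. I'll add 2 mm, then start the arc: 149 mm radius, 3° per row.

Call:
{"api": "servo_tool", "payload": {"rows": "0 0 -2 0 0 0;0 0 0 0 0 0;0 0 0 0 0 0;0.1 2.6 0 0 0 -1;0.1 2.6 0 0 0 -1;0.1 3.9 0 0 0 -1.5;0.1 3.9 0 0 0 -1.5;0 0 0 0 0 0"}}

```text
t: 5.25
position: [0.4438, -0.0193, 0.1066]
ee_rot: [-180.0, 0.0, 56.1]
force: [2.0, 1.7, -9.0]
grip_width: 0.0069
grasp_force: 40.2
```

```bash
cat >> h.py <<'E'
def rep(img=None):
    st=read_state(); p=st["position"][:2]-A[:2]; a=np.degrees(np.arctan2(p[1],p[0])); rd=p/np.hypot(*p); tn=np.array([-rd[1],rd[0]])
    f=st["force"]; print("t",st["t"],"turn",round(a+129,2),"r",round(np.hypot(*p)*1000,1),"z",round(st["position"][2]*1000,1),"yaw",round(st["ee_rot"][2]-51,2),"Frad",f[:2]@rd,"Ftan",f[:2]@tn,"Fz",f[2],"w",st["grip_width"],st["grasp_force"])
E
python3 -c "
from h import *
rep()
t=cam('side'); Q=pts(t); d=np.hypot(Q[...,0]-A[0],Q[...,1]-A[1])
cr=t['image'][180:380,210:410]
cv2.imwrite('pics/c5.png',cv2.resize(cr,None,fx=3,fy=3,interpolation=2)[:,:,::-1])"
```

```text
t 5.25 turn 5.31 r 149.0 z 106.6 yaw 5.1 Frad -2.547961779155252 Ftan 0.7429066784932925 Fz -9.029235166548482 w 0.006854664089303172 40.22963750758208
```

Call:
{"api": "servo_tool", "payload": {"rows": "0.15 6.5 0 0 0 -2.5;0.15 6.5 0 0 0 -2.5;0.15 6.5 0 0 0 -2.5;0.15 6.5 0 0 0 -2.5;0.15 6.5 0 0 0 -2.5;0.15 6.5 0 0 0 -2.5;0.15 6.5 0 0 0 -2.5;0.1 5.2 0 0 0 -2;0.1 5.2 0 0 0 -2;0 0 0 0 0 0;0 0 0 0 0 0"}}

```text
t: 6.4
position: [0.4944, -0.0416, 0.1066]
ee_rot: [-180.0, 0.1, 77.5]
force: [0.2, -4.8, -9.7]
grip_width: 0.0074
grasp_force: 40.2
```

```bash
python3 -c "
from h import *
rep()
t=cam('side'); u=cam('top')
cr=t['image'][180:380,230:410]; c2=u['image'][170:310,160:320]
cv2.imwrite('pics/c5.png',np.hstack([cv2.resize(i,(400,440),interpolation=2) for i in (cr,c2)])[:,:,::-1])"
```

```text
t 6.4 turn 26.65 r 149.7 z 106.6 yaw 26.49 Frad 4.648942315669685 Ftan 1.172439101987989 Fz -9.742083805151715 w 0.007388690206533497 40.214690532011446
```

View pics/c5.png

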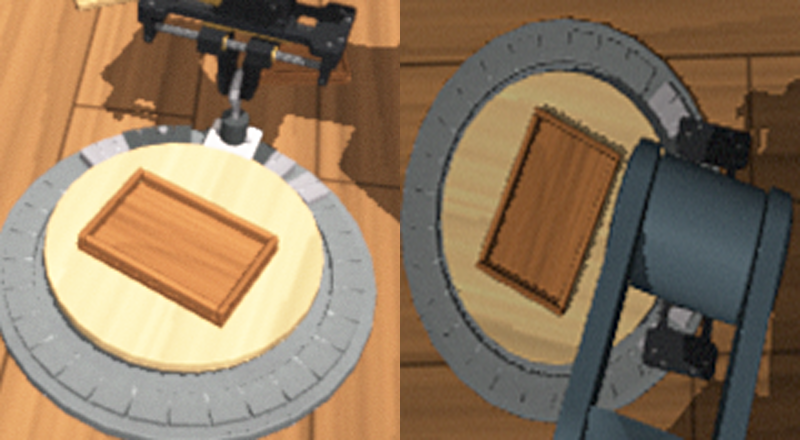

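The views show the table turned with the ring held, and the tray still on the disc. I'll lower gently until the pin reaches the track.

Call:
{"api": "servo_tool", "payload": {"rows": "-0.5 3.9 0 0 0 -1.5;0 0 1 0 0 0;0 0 1 0 0 0;0 0 0.5 0 0 0;0 0 0.5 0 0 0;0 0 0 0 0 0;0 0 0 0 0 0"}}

```text
t: 7.2
position: [0.4984, -0.0425, 0.1038]
ee_rot: [180.0, 0.0, 79.0]
force: [0.5, -5.7, -10.0]
grip_width: 0.0067
grasp_force: 40.2
```

Call:
{"api": "servo_tool", "payload": {"rows": "0 0 0.5 0 0 0;0 0 0 0 0 0;0 0 0 0 0 0"}}

```text
t: 7.5
position: [0.4984, -0.0425, 0.1033]
ee_rot: [180.0, 0.0, 79.0]
force: [0.9, -5.3, -8.7]
grip_width: 0.0067
grasp_force: 40.1
```

Call:
{"api": "servo_tool", "payload": {"rows": "0 0 0.5 0 0 0;0 0 0 0 0 0;0 0 0 0 0 0"}}

```text
t: 7.8
position: [0.4984, -0.0425, 0.1029]
ee_rot: [180.0, 0.1, 79.0]
force: [-0.8, -5.6, -6.8]
grip_width: 0.0074
grasp_force: 40.1
```

Call:
{"api": "servo_tool", "payload": {"rows": "-0.7 0 0.5 0 0 0;0 0 0 0 0 0;0 0 0 0 0 0"}}

```text
t: 8.1
position: [0.4984, -0.0426, 0.1026]
ee_rot: [180.0, -0.0, 79.0]
force: [-0.9, -0.9, -2.7]
grip_width: 0.0072
grasp_force: 39.7
```

Call:
{"api": "servo_tool", "payload": {"rows": "-0.7 0 0.5 0 0 0;0 0 0 0 0 0;0 0 0 0 0 0"}}

```text
t: 8.4
position: [0.4985, -0.0428, 0.1024]
ee_rot: [180.0, -0.1, 79.1]
force: [-2.3, 5.2, 4.0]
grip_width: 0.0069
grasp_force: 39.1
```

The pin is on the track at TCP z of about 102.6 mm. I'll ease off and open slightly, so the spring alone holds the pin down and the fingers only push.

Call:
{"api": "servo_tool", "payload": {"rows": "0.7 0 -0.3 0 0 0;0 0 0 0 0 0"}}

```text
t: 8.6
position: [0.4985, -0.0428, 0.1024]
ee_rot: [180.0, 0.0, 79.1]
force: [-2.6, 2.5, 4.0]
grip_width: 0.0069
grasp_force: 39.1
```

Call:
{"api": "servo_tool", "payload": {"rows": "0 0 0 0 0 0;0 0 0 0 0 0;0 0 0 0 0 0", "grip": 13}}

```text
t: 8.9
position: [0.4984, -0.043, 0.1019]
ee_rot: [180.0, 0.0, 79.0]
force: [-0.1, -0.0, -0.1]
grip_width: 0.0129
grasp_force: 0.0
```

Call:
{"api": "servo_tool", "payload": {"rows": "0 2.6 0 0 0 -1;0 2.6 0 0 0 -1;0 2.6 0 0 0 -1;0 2.6 0 0 0 -1;0 0 0 0 0 0"}}

```text
t: 9.4
position: [0.5084, -0.0444, 0.1016]
ee_rot: [-179.9, -0.0, 83.1]
force: [-0.5, 0.7, 0.1]
grip_width: 0.013
grasp_force: 0.5
```

```bash
python3 -c "
from h import *
rep()"
```

```text
t 9.4 turn 32.1 r 150.1 z 101.6 yaw 32.09 Frad -0.6516781288902612 Ftan -0.5531707985809027 Fz 0.1298999251454256 w 0.012956518188161912 0.4956483968999237
```

Call:
{"api": "servo_tool", "payload": {"rows": "0 1.3 0 0 0 -0.5;0 1.3 0 0 0 -0.5;0 1.3 0 0 0 -0.5;0 1.3 0 0 0 -0.5;0 0 0 0 0 0"}}

```text
t: 9.9
position: [0.5131, -0.045, 0.1018]
ee_rot: [-179.9, -0.0, 85.1]
force: [-4.8, -0.4, 1.0]
grip_width: 0.013
grasp_force: 1.9
```

Call:
{"api": "servo_tool", "payload": {"rows": "0 1.3 0 0 0 -0.5;0 1.3 0 0 0 -0.5;0 1.3 0 0 0 -0.5;0 1.3 0 0 0 -0.5;0 0 0 0 0 0"}}

```text
t: 10.4
position: [0.5188, -0.0455, 0.1019]
ee_rot: [-180.0, 0.0, 87.1]
force: [-2.2, -1.0, 0.3]
grip_width: 0.0129
grasp_force: 1.4
```

Call:
{"api": "servo_tool", "payload": {"rows": "0 1.3 0 0 0 -0.5;0 1.3 0 0 0 -0.5;0 1.3 0 0 0 -0.5;0 0 0 0 0 0"}}

```text
t: 10.8
position: [0.523, -0.0457, 0.102]
ee_rot: [180.0, 0.0, 88.6]
force: [-2.0, -1.2, -1.0]
grip_width: 0.0131
grasp_force: 1.2
```

```bash
python3 -c "
from h import *
rep()
t=cam('side')
x,y=map(int,proj(t,[.52,-.045,.1])); 
cv2.imwrite('pics/c6.png',cv2.resize(t['image'][y-40:y+40,x-50:x+50],None,fx=6,fy=6,interpolation=2)[:,:,::-1])"
```

```text
t 10.8 turn 37.69 r 150.4 z 102.0 yaw 37.57 Frad 1.2175974015697595 Ftan -1.9403507621803915 Fz -0.9632412053977245 w 0.013057035542780104 1.1972983879968524
```

View pics/c6.png

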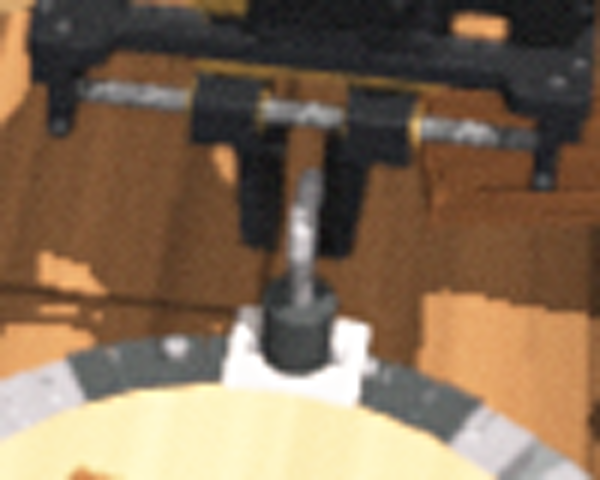

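The crop shows the ring at (305,235) between the fingers and still up, with dark block on both sides of the bracket. The drag of about 2 N means the pin is riding on the track. I'll go on slowly.

Call:
{"api": "servo_tool", "payload": {"rows": "0 1 0 0 0 -0.4;0 1 0 0 0 -0.4;0 1 0 0 0 -0.4;0 0 0 0 0 0"}}

```text
t: 11.25
position: [0.5269, -0.0457, 0.1024]
ee_rot: [179.9, 0.0, 89.8]
force: [-0.5, -0.3, 0.0]
grip_width: 0.0133
grasp_force: 0.0
```

Call:
{"api": "servo_tool", "payload": {"rows": "0 1 0 0 0 -0.4;0 1 0 0 0 -0.4;0 0 0 0 0 0"}}

```text
t: 11.55
position: [0.5283, -0.0457, 0.1023]
ee_rot: [179.9, 0.0, 90.6]
force: [0.0, 0.0, -0.5]
grip_width: 0.013
grasp_force: 0.0
```

```bash
cat >> h.py <<'E'
def ringtop():
    t=cam("side"); Q=pts(t); st=read_state(); p=st["position"][:2]
    k=(np.hypot(*(Q[...,:2]-p).transpose(2,0,1))<.04)&(Q[...,2]>.04)&(Q[...,2]<.135)
    hsv=cv2.cvtColor(t["image"],cv2.COLOR_RGB2HSV); k&=(hsv[...,2]>75)&(hsv[...,1]<70)&(Q[...,2]>.085)
    q=Q[k]; print("ring px",k.sum(),"z",np.round(np.percentile(q[:,2],[50,90,99])*1000,1) if len(q) else 0, "xy",q.mean(0) if len(q) else 0)
E
python3 -c "
from h import *
rep();ringtop()"
```

```text
t 11.55 turn 39.73 r 150.3 z 102.3 yaw 39.57 Frad -0.02874643019942496 Ftan 0.035265952645265816 Fz -0.49476708257775237 w 0.013002798297014553 0.0
ring px 74 z [111.7 119.3 121.8] xy [ 0.52866603 -0.03598046  0.11006989]
```

The push force is gone and the ring top is at its home height of about 121 mm, so the pin seems to have dropped in. I'll look before letting go.

```bash
python3 -c "
from h import *
t=cam('side')
x,y=map(int,proj(t,[.525,-.045,.1])); 
cv2.imwrite('pics/c7.png',cv2.resize(t['image'][y-40:y+40,x-50:x+50],None,fx=6,fy=6,interpolation=2)[:,:,::-1])"
```

```text
(no output)
```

View pics/c7.png

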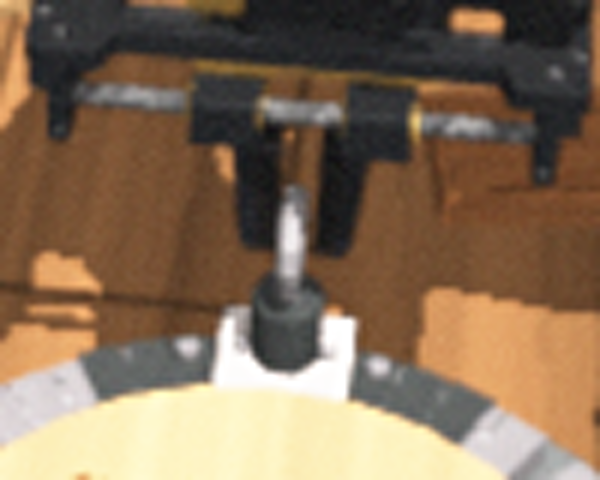

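The crop shows the ring sitting lower on the collar: its top is at (290,188), where it was at (312,170) before. It stands free between the fingers, so I'll open and rise.

Call:
{"api": "servo_tool", "payload": {"rows": "0 0 0 0 0 0;0 0 0 0 0 0;0 0 -10 0 0 0;0 0 -20 0 0 0;0 0 -30 0 0 0;0 0 -30 0 0 0;0 0 -30 0 0 0;0 0 0 0 0 0;0 0 0 0 0 0;0 0 0 0 0 0", "grip": 35}}

```text
t: 12.65
position: [0.527, -0.0454, 0.221]
ee_rot: [-179.9, -0.0, 90.5]
force: [0.1, -0.4, 0.1]
grip_width: 0.0352
grasp_force: 0.0
```

```bash
python3 -c "
from h import *
rep();ringtop()
t=cam('side')
cv2.imwrite('pics/c8.png',cv2.resize(t['image'][160:400,200:430],None,fx=2.4,fy=2.4,interpolation=2)[:,:,::-1])"
```

```text
t 12.65 turn 39.23 r 150.0 z 221.0 yaw 39.54 Frad 0.4423623422210672 Ftan 0.06643731876047274 Fz 0.10642833480803415 w 0.03516744100257686 0.0
ring px 76 z [112.4 119.2 120.9] xy [ 0.52808836 -0.0369395   0.10955915]
```

View pics/c8.png

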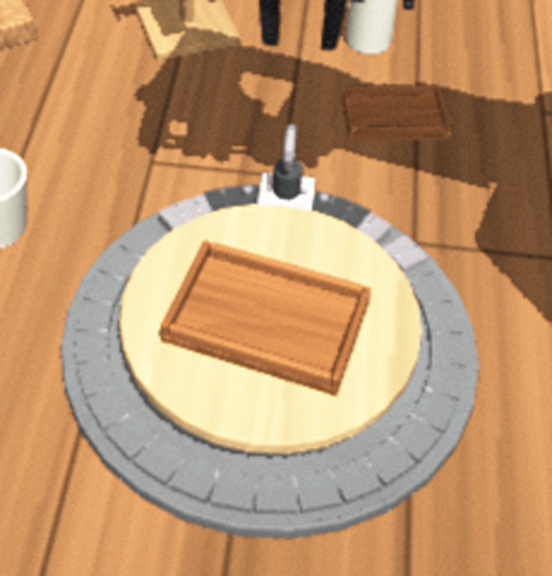

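The picture shows the pin home in the block, with the ring at (290,145) and its top at 120.9 mm. The tray is centred on the disc and the gripper is clear. I'll hand in.

```bash
python3 -c "
from plant import *
print(sign_off())"
```

```text
the job is handed in; nothing more can be done
None
```

The table is turned on by about 0.7 rad, the pin has dropped home in the next notch with the ring released, the tray is still on the disc, and I handed the job in at about 12.7 s; no verdict came back.

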